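# Feed one copper blank and slide it into the V-stop

### The job

Push the blank feeder's plunger all the way in once and let it spring back, so that a single copper blank comes out at the front. Then, with your fingertips, slide that blank aside, flat on the board and without lifting it, into a V-notch of the aluminium stop until it rests against both faces of the notch. Leave the rest of the stack in the feeder and the other things on the board where they are.

Things in the scene. Friction and masses are not known exactly. Their poses are not given: they have to be found in the camera images.
- feeder: Push feeder on a plywood board (board top z = 0.012): upright magazine of six steel rods under a rim ring (outer dia. 50 mm, bore 41.6, top 40 mm above the board) between two wooden cheeks (24 mm high, out to 36 mm either side; steel feet 5 mm high out to 57 mm; x -40 to +12 mm). Origin: on the board under the magazine's axis. +x: feeding direction, the blank comes out there; plunger on the -x side.
- plunger (a joint): Travel of the feeder's horizontal plunger along the feeder's +x, m: 0 = out (rest), 0.061 = all the way in, at its stop. A spring returns it: about 2.5 N at rest, 7.5 N at the stop. At the stop the bottom blank has been pushed out completely; on release the next one drops into place. Each full stroke feeds one blank.
- pad (a point): Centre of the outer face of the plunger's round black push pad (dia. 32 mm, axis along the feeder's x, centre 20 mm above the board; steel plate behind it 74 mm wide, top 36 mm above the board). Pushed level in the feeder's +x; at rest 115 mm from the magazine's axis on the -x side; moves with the plunger.
- outlet (a point): Point on the board in front of the feeder, 60 mm from the magazine's axis in the feeder's +x: about where the centre of the blank lies after a full stroke (plain board there; the cheeks end 48 mm before this point).
- blank_1: The lowest copper blank in the magazine, the one that is fed out: plain disc, 40 mm diameter, 6 mm thick, 65 g. Origin: centre of its underside, z up.
- blank_2: Second blank from below in the magazine, same size. Origin: centre of its underside.
- blank_3: Third blank from below in the magazine, same size. Origin: centre of its underside.
- blank_4: Top blank in the magazine, same size. Origin: centre of its underside.
- stop: Flat aluminium stop block screwed to the board beside the feeder, on its left or its right, 80 x 80 mm, 16 mm high, with a right-angled V-notch (56 mm wide at the mouth, 28 mm deep) cut into its +y edge and another into its -y edge. One notch opens roughly towards the blank outlet. Origin: centre of its underside.
- notch_a (a point): Where the centre of a blank's underside lies when the blank rests against both faces of the notch in the stop's +y edge: 40.3 mm from the stop's centre, in the notch's mouth plane, so half of the seated blank stands out. The notch opens in the stop's +y; the point's axes are the stop's.
- notch_b (a point): The same for the notch in the stop's -y edge, which opens in the stop's -y.
- rack: Loose birch block 60 x 80 x 28 mm with holes and three short steel punches standing in it, 74 mm high overall; stands on the other side of the feeder. Origin: centre of its underside. To be left alone.
- phone: Black mobile phone lying flat, 148 (x) x 72 x 9 mm. Origin: centre of its underside. To be left alone.
- pliers: Small pliers with black handles lying flat, 135 mm long along x, 53 mm wide, 11 mm high. Origin: the pivot, on the underside. To be left alone.
- hammer: Small hammer with a wooden handle, 200 mm long, lying crosswise beyond the feeder. To be left alone.
Things that resemble listed ones, but are neither listed nor needed, are in the scene too. What is shaped like the blank_4 but green is not meant.

How it is judged:
On the way, in this order (a step that is already met when the one before it is completed fails the run):
1. the plunger is pushed all the way in and the bottom blank is out of the feeder (value of joint plunger above 0.056 m and x of blank_1 in the frame of feeder above 0.053 m), for 0.05 s.
2. the plunger has sprung back and the next blank has dropped into place (value of joint plunger below 0.003 m and z of blank_2 in the frame of feeder below 0.002 m), for 0.1 s.
3. the blank is in a notch of the stop, against both faces ((horizontal distance between blank_1 and notch_a below 0.003 m or horizontal distance between blank_1 and notch_b below 0.003 m)), for 0.2 s.
At the end, for the whole second after the job is handed in: The fed blank lies flat and still on the board, its centre within 3 mm of the seated position in either notch; the plunger is back out (within 3 mm); the other three blanks are in the magazine, the lowest down on the board; rack, phone, pliers and hammer within 15 mm of their start (all of step 2 and (horizontal distance between blank_1 and notch_a below 0.003 m or horizontal distance between blank_1 and notch_b below 0.003 m) and angle between blank_1's own z axis and vertical below 0.06 rad and height (world z) of blank_1 below 0.014 m and linear speed of blank_1 below 0.01 m/s and horizontal distance between each of blank_2, blank_3, blank_4 and feeder below 0.004 m and distance of each of rack, phone, pliers, hammer from where it was at the start of the episode below 0.015 m); the robot touches nothing.
It fails at once if the fed blank was lifted off the board or tipped up (height (world z) of blank_1 above 0.019 m or angle between blank_1's own z axis and vertical above 0.4 rad).
It fails at once if a second blank was fed or taken out of the magazine (horizontal distance between any of blank_2, blank_3, blank_4 and feeder above 0.015 m or height (world z) of blank_4 above 0.045 m).
It fails at once if a bystander was shoved or lifted (distance of any of rack, phone, pliers, hammer from where it was at the start of the episode above 0.03 m).
It also fails if it takes over 51 s, if anything falls off the work surface, if the arm or the gripper's body presses on something with over 40 N, if the wrist force passes 120 N, or if a joint passes its speed limit or range.

### The arm

A 6-joint arm with a two-finger parallel gripper is mounted at the origin on the work surface. World frame = base frame: x ahead of the robot, y to its left, z up, the work surface at z = 0. Lengths are in m, angles in rad, forces in N, time in s.
With the tool pointing down it reaches from about 0.375 to 0.9 m from the base axis. Payload 3.1 kg.
Tool frame: the origin (TCP) lies between the finger pads; the fingertips stand robot.tip_extent ahead of it and the grasp point (between the pads) lies 3 mm ahead of it (robot.tip_extent is the distance from the TCP to the fingertips, in m); z points along the fingers, x is the direction in which the jaws open and shut, and the axes are right-handed (so a half turn about z gives the same grasp; the last joint's range is limited). The gripper opens to 87 mm and grips with 3 to 60 N. Pads are 19 mm wide; open, the fingers measure 117 mm over their backs; the gripper's body (75 mm by 190 mm) begins 51 mm behind the grasp point.
Start: joints at [0.962, 0.527, 1.433, -0, 1.181, -0.178], TCP at [0.261, 0.568, 0.245] pointing down, gripper open.
Joint ranges: [-3.08, 3.08], [-0.75, 2.2], [0.22, 2.44], [-1.43, 4.57], [0, 2.65], [-2.85, 2.85]. Speed limits (rad/s): [2.79, 2.79, 3.14, 3.14, 3.14, 3.14].

### API

Orientations are given as a unit quaternion [x, y, z, w].
In Python, from rig import robot, cams gives the robot as it stands.
- The arm moves only by the tool carry_out, never from a script. Its argument "steps" is a list of rows, each a list of 3 entries, a list of its own where there are three numbers: the shift along the world's x, y, z in cm, then the turn about the world's z in degrees, then the closure, from 0 (fully open) to 1 (shut). In form: [[[dx, dy, dz], spin, fingers], ...]. A call has 1 to 10 rows; each row shifts and turns the pose as measured when the row begins; what a row does not reach is not made up. A row lasts 1/10 s, in which the tool goes at most 50 mm and 8.59 degrees, less where a joint would pass 70% of its speed; a pose out of reach is approached as far as the arm can. A call with a gripper value outside its range is refused whole. The fingers move at their own pace and stop on an object; "squeeze" is the grip in N (left out, the last holds). Time passes only in rows, so rows that do not move let the fingers close. It gives the time, the measured TCP pose, the force and the opening at its end, in the units of the state.
- robot.get_obs(): the state, without advancing time (a new reading comes with each control period).
- cams.camera(name): name is "scene" or "top" or "wrist"; returns a dict with "pixels" (384x512x3 uint8, red, green, blue), "fx", "fy", "cx", "cy" (pixels), "eye" and "rotation" of the camera in the world. Camera axes: x right, y up, looking along -z (the intrinsics and any distortion apply to the point x, -y, -z); pixel columns grow to the right and rows downward; lengths in m; the calibration is good to about 2 mm. A picture is of the moment at which its call begins. There is no depth.
- robot.hand_in(): hands the job in, once; it reports no verdict.
The state is a dict: "time": time; "q": joint angles; "joint_velocities": joint speeds; "joint_torque": joint torques, N m; "position": TCP position; "tool_rot": TCP orientation; "ft_force": force on the tool from outside, world axes, zero at the start; "moment": the same for the moment, N m; "grip_width": finger opening in m.
Only numpy, scipy, OpenCV 4.12 (cv2) and the standard library are available. Lean on these libraries where they do the work, as an engineer would, in place of code of your own. Each camera call takes 0.05 s, during which the arm holds its last target. There are 200 camera calls.

## Working session

There is one attempt and no reset: what is moved stays moved. The work goes in short steps, Python scripts to look and compute and a tool call to move; the robot and the scene stay as the last step left them, time stands still between calls to the robot, and variables do not carry over. Pictures are saved under pics/ and viewed, about 8 in all and at most 12, crops included, and the job is handed in when it is done.

Besides the shell and the picture viewer there is one more tool, called as a command line: name --argument value ..., lists and objects as JSON in quotes. carry_out: Moves the arm, as the interface text tells. Its arguments: {"type":"object","properties":{"steps":{"type":"array"},"squeeze":{"type":"number"}},"required":["steps"]}

```bash
mkdir -p pics; cat > h.py <<'E'
import numpy as np, cv2
from rig import robot, cams
def ray(c,u,v):
    d=np.array([(u-c['cx'])/c['fx'],-(v-c['cy'])/c['fy'],-1.0])
    return np.array(c['eye']),np.array(c['rotation'])@d
def onz(c,u,v,z):
    e,d=ray(c,u,v); return e+d*(z-e[2])/d[2]
def proj(c,p):
    q=np.array(c['rotation']).T@(np.array(p)-np.array(c['eye']))
    return np.array([c['cx']+c['fx']*q[0]/-q[2], c['cy']-c['fy']*q[1]/-q[2]])
E
python3 - <<'E'
from h import *
for n in ("scene","top"):
    c=cams.camera(n); cv2.imwrite(f"pics/{n}0.png",cv2.resize(c['pixels'][:,:,::-1],(800,600),interpolation=cv2.INTER_CUBIC))
    np.save(f"{n}0.npy",c,allow_pickle=True)
    print({k:(np.round(v,4).tolist()) for k,v in c.items() if k!='pixels'})
print(robot.tip_extent); print(robot.get_obs())
E
```

```text
{'fx': 377.2936, 'fy': 377.2936, 'cx': 256.8705, 'cy': 189.249, 'eye': [1.2665, -0.1187, 0.9784], 'rotation': [0.252, 0.2234, 0.641, 0.6897]}
{'fx': 437.896, 'fy': 437.896, 'cx': 250.3669, 'cy': 192.6155, 'eye': [0.4323, -0.0428, 1.2028], 'rotation': [-0.0268, 0.0267, 0.7123, -0.7009]}
0.022
{'time': 0.1, 'q': array([ 9.61511446e-01,  5.28362980e-01,  1.43376086e+00, -2.35743204e-05,
        1.18141275e+00, -1.78478384e-01]), 'joint_velocities': array([-0.00061389, -0.00208049, -0.00307742,  0.00067853,  0.00092455,
       -0.00067   ]), 'joint_torque': array([ 1.49193265e-04, -4.40984166e+01, -1.77149963e+01,  6.35287492e-02,
        5.34110167e-02, -5.55281406e-05]), 'position': array([0.26061169, 0.56739659, 0.24367997]), 'tool_rot': array([ 8.41900901e-01,  5.39631289e-01, -8.94264527e-04,  3.80970950e-04]), 'ft_force': array([0.84568388, 0.15868712, 0.06540999]), 'moment': array([-0.00688461,  0.01291717, -0.01664184]), 'grip_width': 0.08690190730757023}
```

Rotation is a quaternion.

```bash
sed -i "s/np.array(c\['rotation'\])/R.from_quat(c['rotation']).as_matrix()/; 1a from scipy.spatial.transform import Rotation as R" h.py; cat h.py
```

```text
import numpy as np, cv2
from scipy.spatial.transform import Rotation as R
from rig import robot, cams
def ray(c,u,v):
    d=np.array([(u-c['cx'])/c['fx'],-(v-c['cy'])/c['fy'],-1.0])
    return np.array(c['eye']),R.from_quat(c['rotation']).as_matrix()@d
def onz(c,u,v,z):
    e,d=ray(c,u,v); return e+d*(z-e[2])/d[2]
def proj(c,p):
    q=R.from_quat(c['rotation']).as_matrix().T@(np.array(p)-np.array(c['eye']))
    return np.array([c['cx']+c['fx']*q[0]/-q[2], c['cy']-c['fy']*q[1]/-q[2]])
```

View pics/scene0.png

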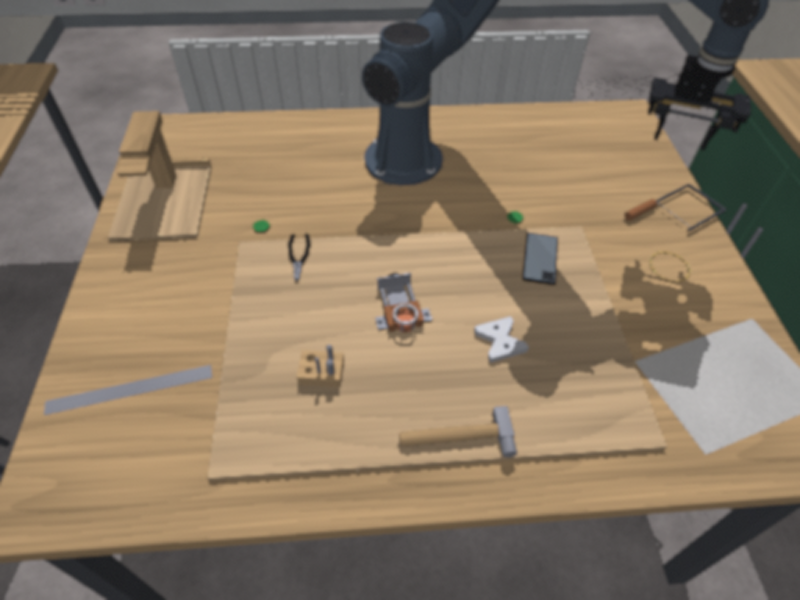

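View pics/top0.png

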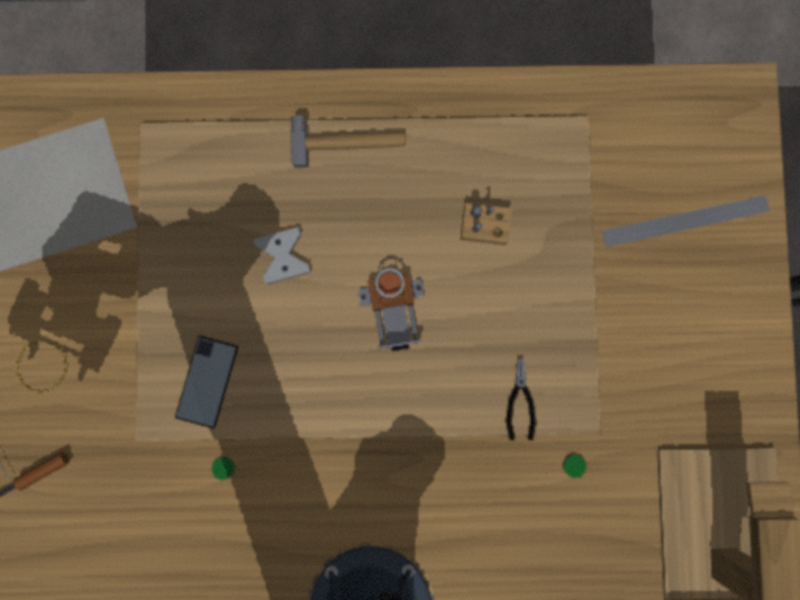

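The top view shows the feeder magazine at (390,282), its plunger pad at (400,347) and the stop at (283,255). The stop is on the left (+y), with its notches facing left and right in the picture. The rack is at (487,220), the phone at (207,381), the pliers at (520,398) and the hammer at (345,140). The green discs at (223,467) and (574,465) are decoys. Next I'll crop both views.

```bash
python3 - <<'E'
from h import *
t=np.load("top0.npy",allow_pickle=True).item()['pixels'][135:231,150:282,::-1]
s=np.load("scene0.npy",allow_pickle=True).item()['pixels'][165:240,235:345,::-1]
cv2.imwrite("pics/tc.png",cv2.resize(t,None,fx=6,fy=6,interpolation=cv2.INTER_CUBIC))
cv2.imwrite("pics/sc.png",cv2.resize(s,None,fx=7,fy=7,interpolation=cv2.INTER_CUBIC))
E
```

```text
(no output)
```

View pics/tc.png

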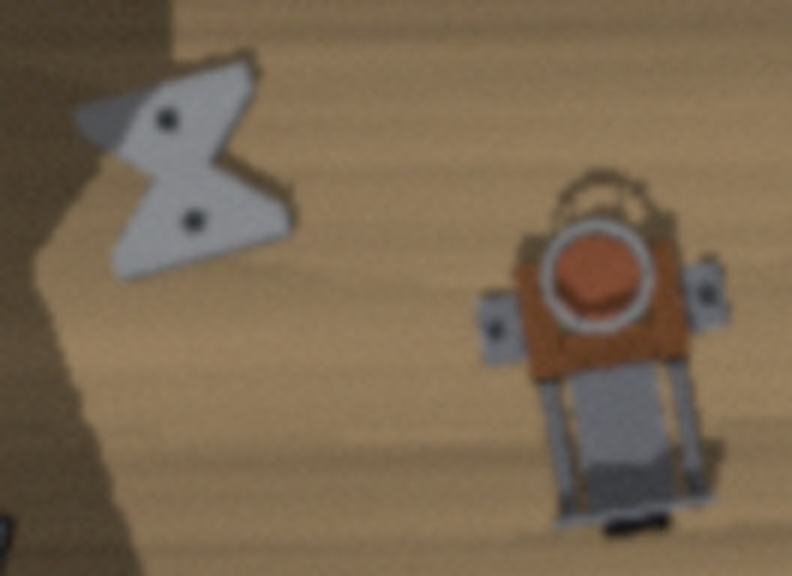

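View pics/sc.png

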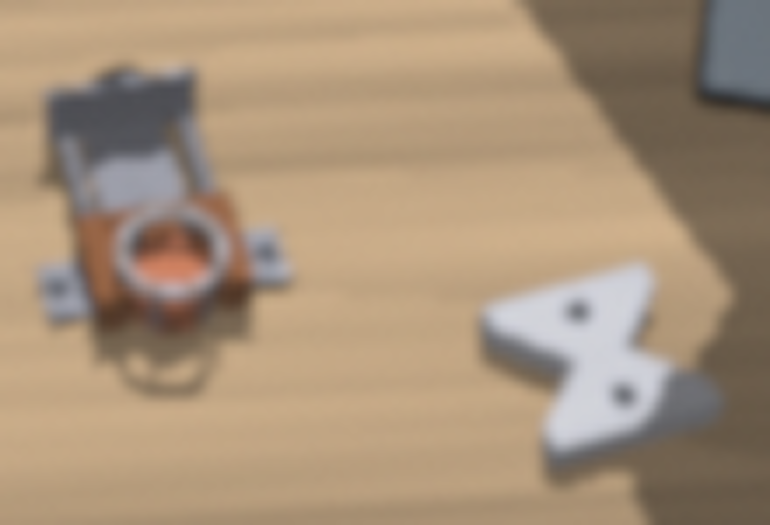

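The top crop shows the ring centre at (597,275), plate ends at (557,522) and (715,497), foot screws at (495,329) and (708,293), and stop screws at (167,119) and (194,221). The right-hand notch opens towards the outlet. The scene crop shows the ring at (172,252) and the stop screws at (577,311) and (624,395). The only copper stack is inside the ring.

```bash
python3 - <<'E'
from h import *
t=np.load("top0.npy",allow_pickle=True).item(); s=np.load("scene0.npy",allow_pickle=True).item()
T=lambda x,y,z: onz(t,(x+.5)/6-.5+150,(y+.5)/6-.5+135,z)
S=lambda x,y,z: onz(s,(x+.5)/7-.5+235,(y+.5)/7-.5+165,z)
# ring by brightness/greyness mask ellipse in top
def ang(a,b): d=b-a; return np.degrees(np.arctan2(d[1],d[0]))
print("ring",T(597,275,.052),S(172,252,.052))
fl,fr=T(495,329,.017),T(708,293,.017); print("feet T",fl,fr,(fl+fr)/2,ang(fr,fl)-90)
fl,fr=S(265,253,.017),S(59,289,.017); fl,fr=S(267,252,.017),S(60,288,.017); print("feet S",fl,fr,(fl+fr)/2,ang(fr,fl)-90)
a,b=T(557,520,.048),T(715,495,.048); print("plate",a,b,np.linalg.norm(a-b),ang(b,a)-90)
a,b=S(195,70,.048),S(47,93,.048); print("plateS",a,b,np.linalg.norm(a-b),ang(b,a)-90)
for F,h,cor in ((T,[(167,119),(194,221)],[(75,112),(247,62),(292,232),(122,277)]),(S,[(624,395),(577,311)],[(720,400),(548,455),(483,310),(652,265)])):
    p=[F(*q,.028) for q in h]; print("stop",(p[0]+p[1])/2, ang(p[1],p[0]))
    c=[F(*q,.028) for q in cor]; print(" corners",sum(c)/4,np.round(c,3).tolist(), ang(c[2],c[1]),ang(c[3],c[0]),ang(c[1],c[0])-90,ang(c[2],c[3])-90)
E
```

```text
ring [ 0.55190043 -0.04038693  0.052     ] [ 0.55601065 -0.04189466  0.052     ]
feet T [0.53170903 0.0062676  0.017     ] [ 0.5465233  -0.09049721  0.017     ] [ 0.53911616 -0.0421148   0.017     ] 8.704148510716337
feet S [0.5320906  0.00460642 0.017     ] [ 0.54633345 -0.09146267  0.017     ] [ 0.53921202 -0.04342812  0.017     ] 8.433035372547536
plate [ 0.44461129 -0.02112123  0.048     ] [ 0.45444398 -0.0906254   0.048     ] 0.07019622996239776 8.0521457464706
plateS [ 0.44589566 -0.02187213  0.048     ] [ 0.45568054 -0.0921017   0.048     ] 0.07090794304619599 7.931794299034053
stop [0.60503272 0.14665912 0.028     ] 14.444763772673111
 corners [0.60473163 0.14507309 0.028     ] [[0.632, 0.194, 0.028], [0.654, 0.116, 0.028], [0.576, 0.097, 0.028], [0.557, 0.173, 0.028]] 14.29850566715756 15.639058709029666 15.495995404357942 14.020186421406677
stop [0.60616015 0.14445847 0.028     ] 14.9313607648651
 corners [0.60799019 0.14435629 0.028     ] [[0.635, 0.192, 0.028], [0.658, 0.112, 0.028], [0.58, 0.096, 0.028], [0.56, 0.177, 0.028]] 11.388195820616547 11.337795453076406 16.104081185183844 13.878900494760572
```

The two views agree to a few millimetres:

| Item | Position (x, y) | Yaw or direction |
|---|---|---|
| Feeder | (0.554, -0.041) | yaw 8.3° |
| Pad at rest | (0.440, -0.058) | |
| Outlet | (0.613, -0.032) | |
| Stop | (0.6055, 0.1455) | yaw 14.5° |
| Notch towards the outlet | (0.616, 0.1065) | opens in the stop's -y |

First I'll move behind the pad with the fingers closed and the jaw axis across the feeder, at about 98°.

carry_out --steps '[[[1.1,-5,0],3.3,1],[[1.1,-5,0],3.3,1],[[1.1,-5,0],3.3,1],[[1.1,-5,0],3.3,1],[[1.1,-5,0],3.3,1],[[1.1,-5,0],3.3,1],[[1.1,-5,0],3.3,1],[[1.1,-5,0],3.3,1],[[1.1,-5,0],3.3,1],[[1.1,-5,0],3.3,1]]' --squeeze 20

```text
time: 1.1
position: [0.3641, 0.0795, 0.2411]
tool_rot: [0.639, 0.769, 0.0, -0.0]
ft_force: [1.4, 0.6, -0.2]
grip_width: 0.0151
```

carry_out --steps '[[[1.1,-4.8,0],-1,1],[[1.1,-4.8,0],-1,1],[[1.1,-4.8,0],0,1],[[0,0,0],0,1],[[0,0,-4],0,1],[[0,0,-4],0,1],[[0,0,-4],0,1],[[0,0,-4],0,1],[[0,0,0],0,1]]'

```text
time: 2.0
position: [0.4008, -0.0757, 0.0777]
tool_rot: [0.659, 0.752, 0.002, 0.006]
ft_force: [0.1, 0.2, -0.2]
grip_width: 0.0003
```

```bash
python3 - <<'E'
from h import *
o=robot.get_obs(); q=o['tool_rot']; print(o['time'],o['position'],np.degrees(2*np.arctan2(q[1],q[0])),o['grip_width'],o['ft_force'],o['q'])
c=cams.camera("top"); np.save("top1.npy",c,allow_pickle=True)
cv2.imwrite("pics/t1.png",cv2.resize(c['pixels'][135:255,170:330,::-1],None,fx=5,fy=5,interpolation=cv2.INTER_CUBIC))
E
```

```text
2.0 [ 0.4008427  -0.07572915  0.07767836] 97.58876017362607 0.00025534232143715097 [ 0.07187561  0.1794315  -0.16809856] [-4.62531970e-01  5.86038053e-01  2.11518467e+00  7.67455033e-04
  4.27822854e-01 -2.16647344e+00]
```

carry_out --steps '[[[0,1.2,-2],0.7,1],[[0,0,-2],0,1],[[0,0,0],0,1],[[0,0,0],0,1]]'

```text
time: 2.45
position: [0.4068, -0.0645, 0.0467]
tool_rot: [0.653, 0.757, 0.004, 0.015]
ft_force: [0.8, 0.1, -0.2]
grip_width: 0.0005
```

```bash
python3 - <<'E'
from h import *
o=robot.get_obs(); q=o['tool_rot']; print(o['time'],o['position'],q,np.degrees(2*np.arctan2(q[1],q[0])),o['ft_force'],o['q'])
E
```

```text
2.45 [ 0.4067897  -0.06450865  0.04673761] [0.65295905 0.75722635 0.00445521 0.0152609 ] 98.45736357198186 [ 0.84467715  0.08946272 -0.22085868] [-4.30205022e-01  6.64039037e-01  2.13222382e+00  2.73560192e-04
  3.13532741e-01 -2.14886907e+00]
```

carry_out --steps '[[[0.9,0.1,-0.5],0,1],[[0,0,-0.4],0,1],[[0,0,0],0,1]]'

```text
time: 2.75
position: [0.4196, -0.0645, 0.0419]
tool_rot: [0.653, 0.757, 0.006, 0.02]
ft_force: [0.2, -0.2, 0.5]
grip_width: 0.0008
```

```bash
python3 - <<'E'
from h import *
o=robot.get_obs(); q=o['tool_rot']; print(o['time'],o['position'],q,np.degrees(2*np.arctan2(q[1],q[0])),o['ft_force'],o['q'])
c=cams.camera("top"); s=cams.camera("scene")
a=cv2.resize(c['pixels'][150:240,200:300,::-1],(400,360),interpolation=cv2.INTER_CUBIC)
b=cv2.resize(s['pixels'][150:240,210:310,::-1],(400,360),interpolation=cv2.INTER_CUBIC)
cv2.imwrite("pics/t2.png",np.hstack([a,b]))
E
```

```text
2.75 [ 0.41959981 -0.0645301   0.04189622] [0.65283419 0.75720612 0.00599261 0.0202611 ] 98.46668717463602 [ 0.20182259 -0.15094548  0.46348877] [-4.16927659e-01  6.78243934e-01  2.10903792e+00 -9.65168017e-04
  3.12051348e-01 -2.13458326e+00]
```

View pics/t2.png

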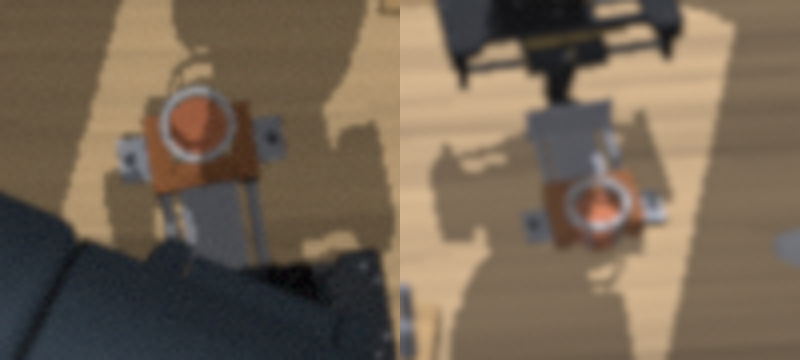

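The right half shows the closed fingertips directly behind the pad, in line with the plunger. I'll push now, slowing near the stop.

carry_out --steps '[[[0,0.4,-0.3],0,1],[[1,0.15,0],0,1],[[1,0.15,0],0,1],[[1,0.15,0],0,1],[[1,0.15,0],0,1],[[1,0.15,0],0,1]]'

```text
time: 3.45
position: [0.4559, -0.0497, 0.0372]
tool_rot: [0.652, 0.758, -0.003, 0.003]
ft_force: [-8.4, -6.7, 3.2]
grip_width: 0.0005
```

carry_out --steps '[[[0.8,-0.15,0],0,1],[[0.8,-0.1,0],0,1],[[0.8,0,0],0,1],[[0.5,0,0],0,1]]'

```text
time: 3.85
position: [0.4697, -0.0475, 0.0362]
tool_rot: [0.65, 0.76, -0.012, -0.015]
ft_force: [-9.7, -7.3, 5.9]
grip_width: 0.0003
```

carry_out --steps '[[[1.3,-0.3,0],0,1],[[1.3,-0.2,0],0,1],[[1.3,0,0],0,1]]'

```text
time: 4.15
position: [0.4873, -0.0459, 0.0351]
tool_rot: [0.649, 0.76, -0.025, -0.04]
ft_force: [-24.3, -14.8, 12.2]
grip_width: 0.0004
```

```bash
python3 - <<'E'
from h import *
o=robot.get_obs(); q=o['tool_rot']; print(o['time'],o['position'],q,np.degrees(2*np.arctan2(q[1],q[0])),o['ft_force'],o['q'],R.from_quat(q).as_matrix()[:,2])
s=cams.camera("scene")
cv2.imwrite("pics/s3.png",cv2.resize(s['pixels'][130:240,210:340,::-1],None,fx=5,fy=5,interpolation=cv2.INTER_CUBIC))
E
```

```text
4.15 [ 0.48730115 -0.04588005  0.0350989 ] [ 0.6485008   0.75978241 -0.02459329 -0.03965576] 99.03617276147247 [-24.25854926 -14.76244917  12.21645745] [-0.31370032  0.73508825  1.8515499  -0.02498085  0.64724436 -2.02158325] [-0.09215703  0.01406249 -0.99564518]
```

View pics/s3.png

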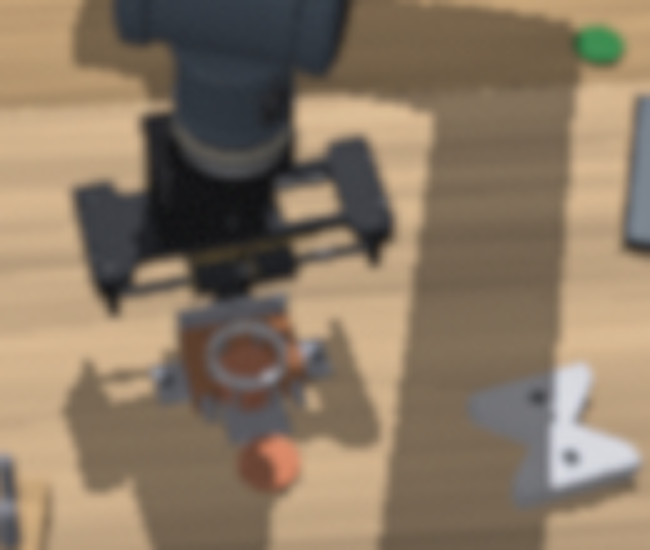

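The picture shows the copper blank clear of the feeder at (270,463) and the plate up against the cheeks. The force has jumped to about 28 N, so the plunger is probably at its stop. I'll check the blank's position before releasing.

```bash
cat >> h.py <<'E'
def copper(c,zt=.018):
    im=c['pixels']; h=cv2.cvtColor(im,cv2.COLOR_RGB2HSV)
    m=cv2.inRange(h,(3,115,60),(12,255,255))
    n,l,st,ce=cv2.connectedComponentsWithStats(m)
    return [(st[i,4],np.round(ce[i],1).tolist(),np.round(onz(c,*ce[i],zt)[:2],4).tolist()) for i in range(1,n) if st[i,4]>25]
E
python3 - <<'E'
from h import *
for n in ("scene","top"):
    c=cams.camera(n); print(n,copper(c))
print(robot.get_obs()['ft_force'],onz(cams.camera("scene"),(270.5)/5-.5+210,463.5/5-.5+130,.018))
E
```

```text
scene [(np.int32(87), [409.6, 133.7], [0.2502, 0.5545]), (np.int32(35), [249.1, 202.1], [0.534, -0.0716]), (np.int32(37), [258.8, 200.8], [0.5308, -0.0404]), (np.int32(93), [263.7, 222.4], [0.6153, -0.0321])]
top [(np.int32(135), [245.7, 159.4], [0.6133, -0.0319]), (np.int32(185), [24.9, 301.6], [0.2405, 0.5621])]
[-14.29747876  -6.0874696    9.31121577] [ 0.61445819 -0.03229874  0.018     ]
```

carry_out --steps '[[[0.8,0,0],0,1],[[0,0,0],0,1],[[-1.5,-0.2,0],0,1],[[-1.5,-0.2,0],0,1],[[-1.5,-0.2,0],0,1],[[-1.5,-0.2,0],0,1],[[-1.5,-0.2,0],0,1],[[-1,-0.2,0],0,1]]'

```text
time: 5.15
position: [0.4011, -0.0591, 0.0354]
tool_rot: [0.646, 0.761, -0.033, -0.047]
ft_force: [1.0, 0.8, 0.3]
grip_width: 0.0005
```

```bash
python3 - <<'E'
from h import *
o=robot.get_obs(); q=o['tool_rot']; print(o['time'],o['position'],q,o['ft_force'],R.from_quat(q).as_matrix()[:,2])
print(copper(cams.camera("top")))
E
```

```text
5.15 [ 0.40108022 -0.05913764  0.03535523] [ 0.64569785  0.76141209 -0.03301501 -0.04728552] [1.00282813 0.75668627 0.30558169] [-0.11464297  0.01078826 -0.99334818]
[(np.int32(156), [245.4, 160.3], [0.6108, -0.0312]), (np.int32(139), [249.0, 180.9], [0.5542, -0.04]), (np.int32(41), [261.1, 184.7], [0.5432, -0.0729]), (np.int32(126), [244.9, 191.3], [0.5258, -0.0284]), (np.int32(187), [24.5, 301.7], [0.2403, 0.5632])]
```

The plunger was released and the stack dropped. The blank lies at about (0.6125, -0.0315). Next I'll lift, turn the jaw to about 14.5°, set a gap of about 24 mm to cradle the disc, and move to the blank's right side.

carry_out --steps '[[[0,0,4],0,1],[[0,0,4],0,1],[[0,0,4],-8.5,0.72],[[1,0,1],-8.5,0.72],[[4,-0.4,0],-8.5,0.72],[[4,-0.4,0],-8.5,0.72],[[4,-0.4,0],-8.5,0.72],[[4,-0.4,0],-8.5,0.72],[[4,-0.4,0],-8.5,0.72],[[0,0,0],-8.5,0.72]]'

```text
time: 6.2
position: [0.6213, -0.0778, 0.1704]
tool_rot: [0.963, 0.262, 0.007, -0.062]
ft_force: [0.3, -0.7, 0.3]
grip_width: 0.0244
```

```bash
cat >> h.py <<'E'
def st():
    o=robot.get_obs(); q=o['tool_rot']; M=R.from_quat(q).as_matrix()
    print(o['time'],np.round(o['position'],4),'yaw',np.degrees(np.arctan2(M[1,0],M[0,0])),'z',np.round(M[:,2],3),'F',np.round(o['ft_force'],1),o['grip_width'])
E
python3 -c "
from h import *
st()"
```

```text
6.2 [ 0.6213 -0.0778  0.1704] yaw 30.226244136822785 z [-0.019  0.123 -0.992] F [ 0.3 -0.7  0.3] 0.024411037642717813
```

carry_out --steps '[[[0,-0.2,-2],-7.8,0.72],[[0,0,-4],-7.8,0.72],[[0,0,-3.5],0,0.72],[[0,0,0],0,0.72],[[0,0,0],0,0.72]]'

```text
time: 6.7
position: [0.6275, -0.0799, 0.0741]
tool_rot: [0.991, 0.122, 0.019, -0.058]
ft_force: [0.2, 1.1, 0.2]
grip_width: 0.0245
```

```bash
python3 -c "
from h import *
st()"
```

```text
6.7 [ 0.6275 -0.0799  0.0741] yaw 13.918693002509798 z [ 0.023  0.12  -0.992] F [0.2 1.1 0.2] 0.024488172519359506
```

Aiming for z = 0.038, so the tips sit about 3 mm above the board.

carry_out --steps '[[[-0.3,0,-2],0,0.72],[[0,0,-1.3],0,0.72],[[0,0,0],0,0.72],[[0,0,0],0,0.72]]'

```text
time: 7.1
position: [0.6293, -0.0807, 0.0463]
tool_rot: [0.99, 0.123, 0.024, -0.056]
ft_force: [-0.5, -0.6, 0.5]
grip_width: 0.0248
```

```bash
python3 - <<'E'
from h import *
st()
s=cams.camera("scene"); print(copper(s))
cv2.imwrite("pics/s4.png",cv2.resize(s['pixels'][150:260,210:340,::-1],None,fx=5,fy=5,interpolation=cv2.INTER_CUBIC))
E
```

```text
7.1 [ 0.6293 -0.0807  0.0463] yaw 14.01281162499717 z [ 0.033  0.117 -0.993] F [-0.5 -0.6  0.5] 0.024849743039233926
[(np.int32(87), [409.8, 133.6], [0.25, 0.5554]), (np.int32(40), [258.8, 200.8], [0.5306, -0.0401])]
```

View pics/s4.png

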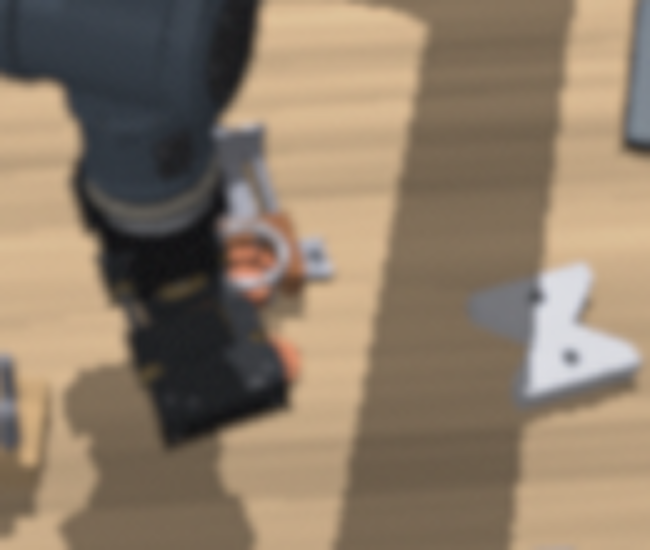

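The blank's right edge is visible at (290,360), just beyond the gripper, and the plunger plate at (240,145) is back out. I'll correct x and take the last of the height.

carry_out --steps '[[[-0.7,0.1,-0.5],0,0.72],[[0,0,-0.3],0,0.72],[[0,0,0],0,0.72],[[0,0,0],0,0.72]]'

```text
time: 7.55
position: [0.6231, -0.08, 0.0404]
tool_rot: [0.99, 0.124, 0.026, -0.055]
ft_force: [-0.4, -0.5, -0.3]
grip_width: 0.0246
```

```bash
python3 -c "
from h import *
st()"
```

```text
7.55 [ 0.6231 -0.08    0.0404] yaw 14.032057878155342 z [ 0.037  0.116 -0.993] F [-0.4 -0.5 -0.3] 0.024619453987677363
```

carry_out --steps '[[[0,0,-0.3],0,0.72],[[0,0.6,0],0,0.72],[[0,0.6,0],0,0.72],[[0,0.6,0],0,0.72],[[0,0,0],0,0.72]]'

```text
time: 8.05
position: [0.6233, -0.0604, 0.0372]
tool_rot: [0.99, 0.124, 0.026, -0.055]
ft_force: [0.1, 0.8, -0.5]
grip_width: 0.0246
```

```bash
python3 - <<'E'
from h import *
st()
for n in ("scene","top"): print(copper(cams.camera(n)))
E
```

```text
8.05 [ 0.6233 -0.0604  0.0372] yaw 14.02552717009091 z [ 0.037  0.116 -0.993] F [ 0.1  0.8 -0.5] 0.024565486234384343
[(np.int32(84), [409.8, 133.7], [0.2504, 0.5549])]
[(np.int32(193), [25.2, 301.6], [0.2405, 0.5612])]
```

carry_out --steps '[[[0,0.8,0],0,0.72],[[0,0.8,0],0,0.72],[[0,0.8,0],0,0.72],[[0,0.8,0],0,0.72],[[0,0.8,0],0,0.72],[[0,0,0],0,0.72]]'

```text
time: 8.75
position: [0.6234, -0.0176, 0.0373]
tool_rot: [0.991, 0.123, 0.026, -0.055]
ft_force: [0.5, -0.3, 0.3]
grip_width: 0.0242
```

```bash
python3 - <<'E'
from h import *
st()
s=cams.camera("scene"); w=cams.camera("wrist")
a=cv2.resize(s['pixels'][150:250,220:340,::-1],(384,320),interpolation=cv2.INTER_CUBIC)
b=cv2.resize(w['pixels'][:,:,::-1],(416,320))
cv2.imwrite("pics/s5.png",np.hstack([a,b]))
E
```

```text
8.75 [ 0.6234 -0.0176  0.0373] yaw 14.004355708741045 z [ 0.038  0.115 -0.993] F [ 0.5 -0.3  0.3] 0.024244532429802262
```

View pics/s5.png

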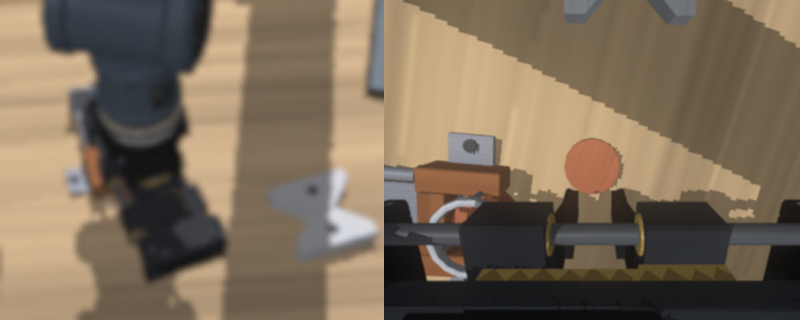

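The right half (wrist view) shows the disc cradled between both fingertips at (592,165) and the notch ahead at the top, at about (628,10). I'll keep pushing.

carry_out --steps '[[[0,0.8,0],0,0.72],[[0,0.8,0],0,0.72],[[0,0.8,0],0,0.72],[[0,0.8,0],0,0.72],[[0,0.8,0],0,0.72],[[0,0.8,0],0,0.72],[[0,0,0],0,0.72]]'

```text
time: 9.55
position: [0.6239, 0.033, 0.0374]
tool_rot: [0.991, 0.123, 0.027, -0.055]
ft_force: [0.6, -0.8, -0.7]
grip_width: 0.0244
```

```bash
python3 - <<'E'
from h import *
st()
w=cams.camera("wrist"); np.save("w6.npy",w,allow_pickle=True); print(copper(w),copper(cams.camera("top")))
cv2.imwrite("pics/w6.png",cv2.resize(w['pixels'][:300,80:480,::-1],None,fx=2,fy=2))
E
```

```text
9.55 [0.6239 0.033  0.0374] yaw 13.918113381883572 z [ 0.039  0.115 -0.993] F [ 0.6 -0.8 -0.7] 0.02442578613534067
[(np.int32(3484), [259.2, 202.3], [0.6176, 0.0596]), (np.int32(1638), [70.1, 311.7], [0.5225, -0.032])] [(np.int32(68), [251.7, 181.6], [0.5522, -0.0473]), (np.int32(125), [256.3, 189.0], [0.5316, -0.0595]), (np.int32(187), [26.2, 300.7], [0.2428, 0.5588])]
```

View pics/w6.png

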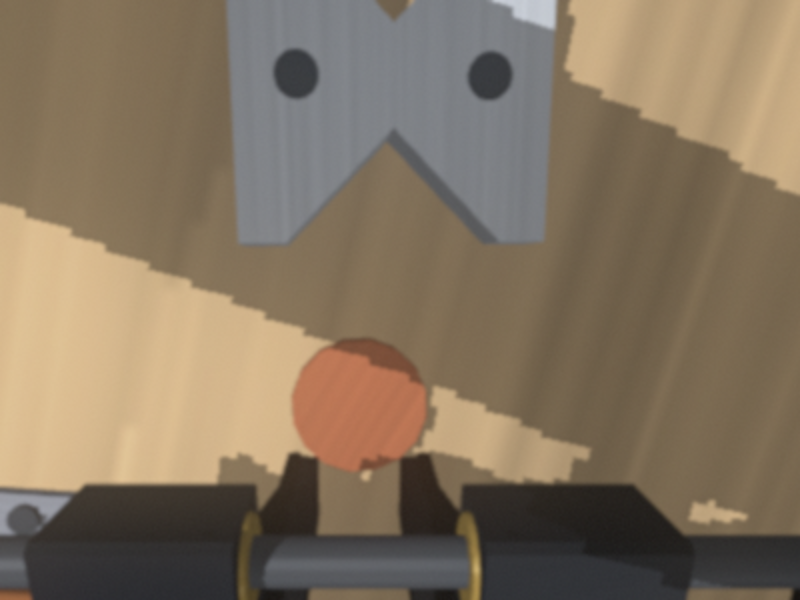

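The stop's front edge runs from (238,243) to (545,243), so the mouth centre is at (391.5,243). The disc is at (360,405).

```bash
python3 - <<'E'
from h import *
w=np.load("w6.npy",allow_pickle=True).item()
P=lambda x,y,z: onz(w,(x+.5)/2-.5+80,(y+.5)/2-.5,z)
a,b=P(238,243,.028),P(545,243,.028); d=b-a
print(a,b,np.linalg.norm(d),np.degrees(np.arctan2(d[1],d[0])),"mouth",(a+b)/2)
print("screws",(P(296,74,.028)+P(490,76,.028))/2,"apex",P(394,130,.028),"disc",P(360,405,.018))
E
```

```text
[0.57576242 0.09614116 0.028     ] [0.65416175 0.11585175 0.028     ] 0.08083911391920073 14.112403476399269 mouth [0.61496209 0.10599646 0.028     ]
screws [0.60471259 0.14523719 0.028     ] apex [0.60794349 0.13284186 0.028     ] disc [0.61796214 0.0597104  0.018     ]
```

carry_out --steps '[[[-0.05,0.8,0],0,0.72],[[-0.05,0.8,0],0,0.72],[[-0.05,0.8,0],0,0.72],[[-0.05,0.8,0],0,0.72],[[-0.05,0.6,0],0,0.72],[[0,0,0],0,0.72]]'

```text
time: 10.25
position: [0.6215, 0.0725, 0.0374]
tool_rot: [0.991, 0.122, 0.027, -0.054]
ft_force: [0.2, -0.4, -0.5]
grip_width: 0.024
```

```bash
python3 - <<'E'
from h import *
st()
w=cams.camera("wrist"); print(copper(w)[:1])
E
```

```text
10.25 [0.6215 0.0725 0.0374] yaw 13.824024034198672 z [ 0.04   0.114 -0.993] F [ 0.2 -0.4 -0.5] 0.02397426612872437
[(np.int32(3380), [259.0, 203.0], [0.6153, 0.0988])]
```

carry_out --steps '[[[0,0.3,0],0,0.72],[[0,0.3,0],0,0.72],[[0,0.3,0],0,0.72],[[0,0.2,0],0,0.72]]'

```text
time: 10.7
position: [0.6214, 0.0816, 0.0373]
tool_rot: [0.991, 0.122, 0.026, -0.052]
ft_force: [-2.1, -8.1, 1.7]
grip_width: 0.0246
```

```bash
python3 - <<'E'
from h import *
st()
w=cams.camera("wrist"); print(copper(w)[:1])
E
```

```text
10.7 [0.6214 0.0816 0.0373] yaw 13.910183591420912 z [ 0.039  0.11  -0.993] F [-2.1 -8.1  1.7] 0.0246496076169498
[(np.int32(3306), [258.1, 206.2], [0.615, 0.1058])]
```

The force has risen to 8 N and the disc is at (0.615, 0.106), where the notch was measured. I'll press once along the notch axis and look.

carry_out --steps '[[[-0.08,0.3,0],0,0.72],[[-0.05,0.2,0],0,0.72]]'

```text
time: 10.95
position: [0.6206, 0.0824, 0.0378]
tool_rot: [0.991, 0.124, 0.027, -0.049]
ft_force: [-0.3, -7.0, 2.0]
grip_width: 0.0243
```

```bash
python3 - <<'E'
from h import *
st()
w=cams.camera("wrist"); print(copper(w)[:1])
cv2.imwrite("pics/w7.png",cv2.resize(w['pixels'][100:270,160:360,::-1],None,fx=3.5,fy=3.5,interpolation=cv2.INTER_CUBIC))
E
```

```text
10.95 [0.6206 0.0824 0.0378] yaw 14.113661816813774 z [ 0.04   0.104 -0.994] F [-0.3 -7.   2. ] 0.024333295220043856
[(np.int32(3256), [258.8, 207.0], [0.6148, 0.106])]
```

View pics/w7.png

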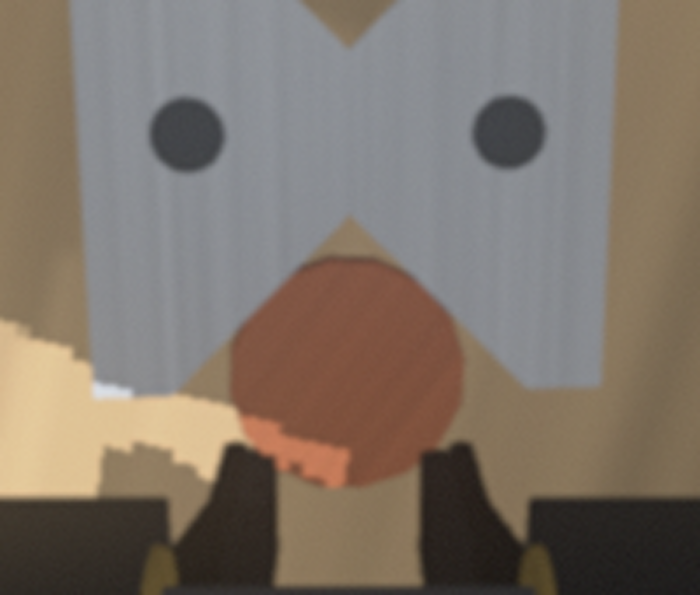

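The disc (345,370) is seated against both notch faces. I'll back straight off along the notch axis, then rise clear.

carry_out --steps '[[[0.1,-0.4,0],0,0.72],[[0.2,-0.8,0],0,0.72],[[0.3,-1.2,0],0,0.72],[[0.3,-1.2,0],0,0.72],[[0,0,2],0,0.72],[[0,0,4],0,0.72],[[0,0,4],0,0.72],[[0,-3,2],0,0.72],[[0,0,0],0,0.72],[[0,0,0],0,0.72]]'

```text
time: 12.0
position: [0.6312, 0.0077, 0.1608]
tool_rot: [0.991, 0.121, 0.026, -0.05]
ft_force: [1.2, -0.0, -1.0]
grip_width: 0.0245
```

```bash
python3 - <<'E'
from h import *
st()
for n in ("wrist","top","scene"): print(n,copper(cams.camera(n)))
w=cams.camera("wrist"); s=cams.camera("scene")
a=cv2.resize(s['pixels'][140:270,190:340,::-1],(400,346),interpolation=cv2.INTER_CUBIC)
b=cv2.resize(w['pixels'][:,:,::-1],(400,346))
cv2.imwrite("pics/f8.png",np.hstack([a,b]))
E
```

```text
12.0 [0.6312 0.0077 0.1608] yaw 13.739235443737321 z [ 0.04   0.105 -0.994] F [ 1.2 -0.  -1. ] 0.024459784873502838
wrist [(np.int32(1337), [258.2, 98.1], [0.6148, 0.1056]), (np.int32(1268), [138.9, 211.0], [0.525, -0.0279]), (np.int32(645), [155.5, 233.0], [0.5447, -0.0471])]
top [(np.int32(86), [260.2, 187.3], [0.5361, -0.0701])]
scene [(np.int32(86), [409.2, 134.1], [0.2525, 0.5521]), (np.int32(61), [249.7, 203.5], [0.5398, -0.0703]), (np.int32(39), [258.9, 200.7], [0.5304, -0.0398]), (np.int32(74), [307.5, 220.9], [0.619, 0.1034])]
```

View pics/f8.png

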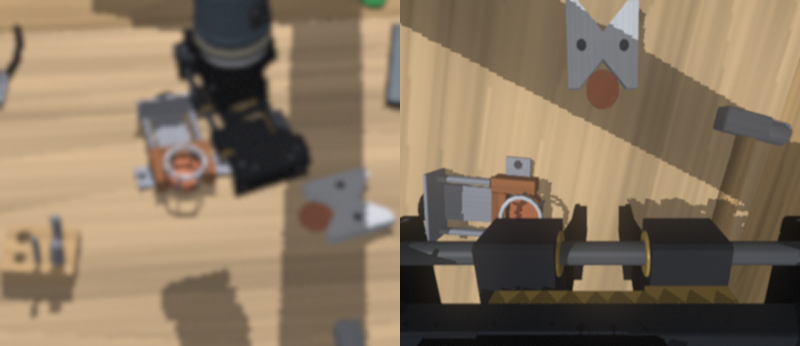

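The blank still sits in the notch, at (602,88) in the right half. The plunger is out, the stack is in the magazine, the rack and hammer look undisturbed, and the gripper is clear.

```bash
python3 -c "
from rig import robot
print(robot.hand_in())"
```

```text
the job is handed in; nothing more can be done
None
```

I pushed the plunger in until the force jumped to about 28 N and let it spring back, and a single blank came out. I then slid that blank flat along the board, cradled between two fingertips, into the stop's notch facing the feeder. The job was handed in at about 12 s; hand-in gives no verdict.

**Seating:** the wrist camera puts the blank at (0.6148, 0.1056), against a notch measured at about (0.615, 0.106). The close-up showed it touching both faces, and it stayed there after the fingers backed off.

**Feeder and surroundings:** in the last picture the plunger is out and the stack is in the magazine. The rack looked undisturbed, as did the visible parts of the hammer, and the arm was clear at zero contact force. I checked these by eye only. The phone and pliers were mostly outside that last view, but the arm never came near them at working height.

**Disagreements:**
- The scene camera read the blank about 5 mm off, at (0.619, 0.103). It is the coarser view and its colour mask covered only part of the disc, so I trusted the wrist view.
- The tool picked up a tilt of about 6° during the plunger push. It stayed for the rest of the job without visible harm.
- During that push the fingers also drifted about 6 mm sideways on the pad.

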